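# Bring the salt cellar to the front of the bar carousel

### The arm

A 6-joint arm with a two-finger parallel gripper is mounted at the origin on a cart in front of the work surface, level with it; the furniture and walls round the work are solid. World frame = base frame: x ahead of the robot, y to its left, z up, the work surface at z = 0. Lengths are in m, angles in rad, forces in N, time in s.
With the tool pointing down it reaches from about 0.4 to 0.825 m from the base axis. Payload 7 kg.
Tool frame: the origin (TCP) lies at the very end of the fingers, on their centre line; the grasp point (between the pads) lies 19 mm behind it; z points along the fingers, y is the direction in which the jaws open and shut (so a half turn about z gives the same grasp; the last joint's range is limited). The gripper opens to 88 mm and grips with 3 to 60 N. Pads are 19 mm wide; open, the fingers measure 130 mm over their backs; the gripper's body (78 mm by 193 mm) begins 47 mm behind the grasp point.
Start: joints at [1.582, 0.359, 0.012, 0, -1.224, -0.288], TCP at [0.184, 0.649, 0.201] pointing down, gripper open.
Joint ranges: [-3.07, 3.07], [-1.43, 2.12], [-1.02, 1.25], [-3.03, 1.67], [-3.05, -0], [-3.03, 3.03]. Speed limits (rad/s): [2.39, 2.39, 3.01, 3.14, 3.14, 3.14].

### API

Orientations are given as [roll, pitch, yaw] about the fixed x, y, z axes, in that order (R = Rz(yaw) Ry(pitch) Rx(roll)).
In Python, from station import arm gives the robot as it stands.
- The arm moves only by the shell command python3 -m inch 'ROWS' [FORCE]. ROWS is text: rows parted by semicolons, each of 7 numbers parted by spaces: the closure, from 0 (fully open) to 1 (shut), then the shift along the tool's x, y, z each as a share of 300 mm, from -1 to 1, then the turn, a rotation vector about the tool's x, y, z each as a share of 60 degrees, from -1 to 1. In form: grip tx ty tz rx ry rz; .... A call has 1 to 12 rows; each row is the pose to reach, as a shift and turn from the pose commanded when the call began, along the tool's axes at that moment; what a row does not reach only later rows make up. A row lasts 1/10 s, in which the tool goes at most 50 mm and 8.59 degrees, less where a joint would pass 70% of its speed; a pose out of reach is approached as far as the arm can. A call with a number of a shift or a turn outside -1 to 1 is refused whole. A call with a gripper value outside its range is refused whole. The fingers move at their own pace and stop on an object; FORCE is the grip in N (left out, the last holds). Time passes only in rows, so rows that repeat a pose let the fingers close. It gives the time, the measured TCP pose, the force and the opening at its end, in the units of the state.
- arm.get_state(): the state, without advancing time (a new reading comes with each control period).
- arm.grab_frame(name): name is "scene" or "side" or "wrist"; returns a dict with "img" (420x560x3 uint8, red, green, blue), "range_z" (420x560 float32, m along the optical axis (not along the pixel's ray), 0 where there is no reading), "fx", "fy", "cx", "cy" (pixels), "dist" ([k1, k2, p1, p2, k3] as OpenCV has them; the pictures are not rectified), "extrinsics" (4x4, takes a point from world to camera coordinates); the wrist camera has in their place "tool_from_camera" (4x4, takes a point from camera to tool coordinates, whose origin is the TCP and whose axes are the flange's). Camera axes: x right, y up, looking along -z (the intrinsics and any distortion apply to the point x, -y, -z); pixel columns grow to the right and rows downward; lengths in m; the calibration is good to about 2 mm. A picture is of the moment at which its call begins: read the wrist's pose just before it.
- arm.job_done(): hands the job in, once; it reports no verdict.
The state is a dict: "t": time; "q": joint angles; "qd": joint speeds; "joint_efforts": joint torques, N m; "eef_pos": TCP position; "ee_rot": TCP orientation; "force": force on the tool from outside, world axes, zero at the start; "moment": the same for the moment, N m; "width": finger opening in m.
Only numpy, scipy, OpenCV 4.12 (cv2) and the standard library are available. Lean on these libraries where they do the work, as an engineer would, in place of code of your own. Each camera call takes 0.05 s, during which the arm holds its last target.

### The job

On the stand is a turning tray of bar things. Grip the round knob on top of its column and turn the tray gently, letting go and taking a fresh grip as often as you need, until the lidded wooden salt cellar stands centred behind the upright pointer at the front of the base; leave everything on the tray and round it untouched and standing. Finish still holding the knob, with the tray kept still in that position.

Things in the scene. Friction and masses are not known exactly. Their poses are not given: they have to be found in the camera images.
- carousel_base: Fixed brown wooden base of the carousel, a disc 240 mm across and 22 mm high. Origin on the turning axis at the height of the stand's top; z up; its -x axis points from the turning axis to the front pointer (the base may stand turned by up to 0.5 rad). It cannot move.
- front_mark (a point): Peak of the upright brass pointer, 22 mm wide, at the front of the base: 178 mm from the turning axis, 59 mm above the stand. The cellar must end on the line from the turning axis to this pointer, on the pointer's side. This point has the base's orientation.
- turntable: Round plain metal tray with a low lip, 310 mm across, with a steel column and a knob fixed in its middle; turns endlessly either way about the vertical axis of the base, with light friction (about 0.06 N m), and stays where it is left. Origin on the axis, 26 mm above the stand; z up. Tray floor 35 mm, lip top 46 mm above the stand. Its own yaw at the start is arbitrary.
- knob (a point): Centre of the knob: a plain upright cylinder of dark wood, 44 mm in diameter and 44 mm high (163 to 207 mm above the stand) on a 20 mm column, on the turning axis. This point is 186 mm above the stand, 22 mm above the knob's underside. It can be gripped from above at any yaw; the tallest thing on the tray ends at 140 mm above the stand, so fingers round the knob pass clear over everything.
- cellar_centre (a point): Centre, half-way up, of the salt cellar: a short round wooden pot 70 mm across and 67 mm high with a flat lid and a little knob, the only lidded pot on the tray. It is loose and stands on the tray floor about 101 mm from the turning axis, in one of the three rearward of the six places (a third to half a turn from the pointer), and rides round with the tray. z up; its yaw does not matter.
- tumbler: Straight clear tumbler upside down on the tray, 68 mm across, 102 mm high, about 101 mm from the axis, in the front place at the start; loose. Origin under its centre.
- tumbler_b: A second straight clear tumbler like the first, upside down beside it on the tray; loose. Origin under its centre.
- low_glass: Low clear glass standing on the tray, 76 mm across, 86 mm high; loose. Origin under its centre.
- votive: Thick glass candle holder standing on the tray, 73 mm across, 104 mm high; loose. Origin under its centre.
- stopper: Bottle stopper standing on its head on the tray, 33 mm across, 48 mm high; loose. Origin under its centre.
- jug: Copper jug, 215 mm high, at the back right of the stand; bystander. Origin under its centre.
- plates: Pile of small white plates, 153 mm across, 46 mm high, at the front right; bystander. Origin under its centre.
- wine_glass: Stemmed wine glass, 80 mm across, 200 mm high, at the back left; bystander. Origin under its centre.
- pad: Paper pad, 125 x 75 x 12 mm, at the front left; bystander. Origin under its centre.
- corkscrew: Folded waiter's corkscrew, 112 mm long, 15 mm high, at the left; bystander. Origin under its centre.
- lemon: Lemon, 83 x 58 x 58 mm, at the right; bystander. Origin under its centre.

How it is judged:
On the way, in this order (a step that is already met when the one before it is completed fails the run):
1. the knob is gripped while the salt cellar is not yet at the front (contact force between the fingers and turntable above 2 N and distance between the grasp point and knob below 0.03 m and not (y of cellar_centre in the frame of carousel_base between -0.012 and 0.012 m and x of cellar_centre in the frame of carousel_base below -0.06 m)), for 0.2 s.
2. the salt cellar has come to the front pointer with the knob held and the tray still (contact force between the fingers and turntable above 2 N and distance between the grasp point and knob below 0.03 m and y of cellar_centre in the frame of carousel_base between -0.012 and 0.012 m and x of cellar_centre in the frame of carousel_base below -0.06 m and angular speed of turntable below 0.1 rad/s), for 0.3 s.
At the end, for the whole second after the job is handed in: Salt cellar centre within 12 mm of the line from axis to pointer, on the pointer's side; fingers grip the knob (grasp point within 30 mm of its centre, over 2 N); tray still (under 0.05 rad/s); things on it upright (0.2 rad), 80 to 130 mm from the axis; bystanders within 20 mm of their start (contact force between the fingers and turntable above 2 N and distance between the grasp point and knob below 0.03 m and y of cellar_centre in the frame of carousel_base between -0.012 and 0.012 m and x of cellar_centre in the frame of carousel_base below -0.06 m and angular speed of turntable below 0.05 rad/s and linear speed of turntable below 0.02 m/s and angle between each of tumbler, low_glass, cellar_centre, votive, stopper, tumbler_b's own z axis and vertical below 0.2 rad and horizontal distance between tumbler and knob between 0.08 and 0.13 m and horizontal distance between low_glass and knob between 0.08 and 0.13 m and horizontal distance between cellar_centre and knob between 0.08 and 0.13 m and horizontal distance between votive and knob between 0.08 and 0.13 m and horizontal distance between stopper and knob between 0.08 and 0.13 m and horizontal distance between tumbler_b and knob between 0.08 and 0.13 m and distance of each of jug, plates, wine_glass, pad, corkscrew, lemon from where it was at the start of the episode below 0.02 m); the arm keeps its last pose, push and grip.
It fails at once if a thing on the tray is touched by the robot instead of riding with the tray (contact force between any of the arm, the fingers and tumbler above 1 N or contact force between any of the arm, the fingers and low_glass above 1 N or contact force between any of the arm, the fingers and cellar above 1 N or contact force between any of the arm, the fingers and votive above 1 N or contact force between any of the arm, the fingers and stopper above 1 N or contact force between any of the arm, the fingers and tumbler_b above 1 N).
It fails at once if a thing on the tray topples or slides away (angle between any of tumbler, low_glass, cellar_centre, votive, stopper, tumbler_b's own z axis and vertical above 0.35 rad or horizontal distance between any of tumbler, low_glass, cellar_centre, votive, stopper, tumbler_b and knob above 0.135 m).
It fails at once if the tray is spun fast (over 2.5 rad/s) (angular speed of turntable above 2.5 rad/s).
It fails at once if a bystander is knocked or shifted by more than 30 mm (distance of any of jug, plates, wine_glass, pad, corkscrew, lemon from where it was at the start of the episode above 0.03 m).
It also fails if it takes over 64 s, if anything falls off the work surface, if the arm or the gripper's body presses on something with over 40 N, if the wrist force passes 120 N, or if a joint passes its speed limit or range.

## Working session

There is one attempt and no reset: what is moved stays moved. The work goes in short steps, Python scripts to look and compute and a shell command to move; the robot and the scene stay as the last step left them, time stands still between calls to the robot, and variables do not carry over. Pictures are saved under pics/ and viewed, and the job is handed in when it is done.

```bash
mkdir -p pics; ls; python3 - <<'E'
from station import arm
import cv2
print(arm.get_state())
for n in("scene","side","wrist"):
    f=arm.grab_frame(n); cv2.imwrite(f"pics/{n}0.png",f["img"][:,:,::-1])
    print(n,f["fx"],f["fy"],f["cx"],f["cy"],f["dist"],f.get("extrinsics",f.get("tool_from_camera")))
E
```

```text
pics
{'t': 0.0, 'q': array([ 1.58209368e+00,  3.59355897e-01,  1.11018361e-02, -3.35004844e-04,
       -1.22413314e+00, -2.88077903e-01]), 'qd': array([ 1.79123606e-03, -1.43299774e-03,  1.99156516e-04,  7.39658164e-05,
       -7.92624256e-04,  1.73360483e-04]), 'joint_efforts': array([-4.73323835e-04, -5.82711017e+01,  2.93048537e+01,  6.99741796e+00,
        7.01118741e-03, -1.57665850e-04]), 'eef_pos': array([0.18435518, 0.64879621, 0.20046421]), 'ee_rot': array([ 3.13997786e+00, -1.50068623e-04, -2.76894503e-01]), 'force': array([ 0.88367772, -0.07293221, -0.50744724]), 'moment': array([-0.02994952, -0.00506469,  0.00623692]), 'width': 0.08757736091731001}
scene 397.224291148921 397.224291148921 277.96813848457236 206.26391433921688 [-0.07471267  0.          0.          0.          0.        ] [[ 0.27604165 -0.9610988   0.0094925  -0.16071517]
 [ 0.61465154  0.18411247  0.76701113 -0.44041673]
 [-0.73892117 -0.20589244  0.64156357 -0.85008709]
 [ 0.          0.          0.          1.        ]]
side 400.3977930675768 400.3977930675768 277.71574895130175 211.58717695661204 [-0.08631817  0.          0.          0.          0.        ] [[-0.76831465 -0.64006747 -0.00249629  0.43527038]
 [ 0.52944486 -0.63770912  0.55947763 -0.39345045]
 [-0.35969534  0.42853321  0.82884169 -0.86942057]
 [ 0.          0.          0.          1.        ]]
wrist 311.6579690025201 311.6579690025201 280.17408473778454 203.67955100688602 [-0.02994601  0.          0.          0.          0.        ] [[-4.65256652e-04  9.66737461e-01  2.55770336e-01  6.83713758e-02]
 [ 9.99999866e-01  5.08128656e-04 -1.01538035e-04  1.04690207e-03]
 [-2.28124860e-04  2.55770255e-01 -9.66737568e-01 -1.82971738e-01]
 [ 0.00000000e+00  0.00000000e+00  0.00000000e+00  1.00000000e+00]]
```

View pics/scene0.png

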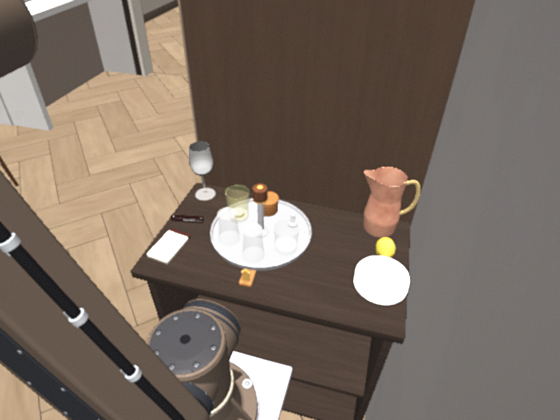

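View pics/side0.png

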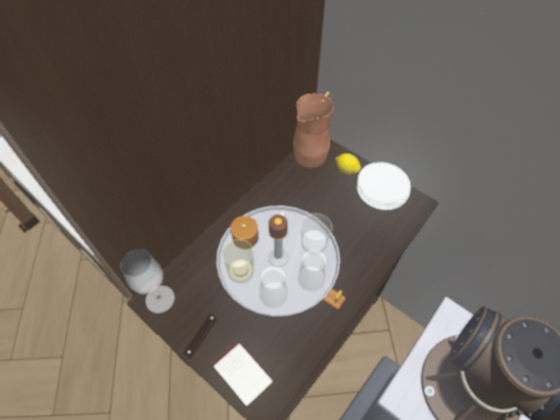

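View pics/wrist0.png

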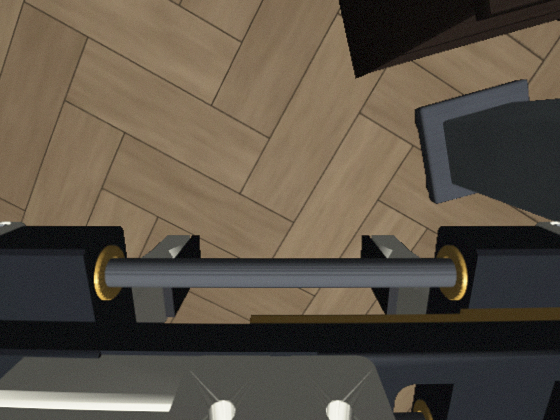

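The scene view shows the knob at (260,190), the amber cellar behind it at (269,204) and the pointer at (248,277). In the side view these are at (278,225), (244,231) and (336,297).

```bash
cat > h.py <<'E'
import numpy as np, cv2
from station import arm
def K(f): return np.array([[f["fx"],0,f["cx"]],[0,f["fy"],f["cy"]],[0,0,1]])
def ray(f,px):
    E=np.array(f["extrinsics"]); n=cv2.undistortPoints(np.array(px,float).reshape(-1,1,2),K(f),np.array(f["dist"])).reshape(-1,2)
    d=np.c_[n[:,0],-n[:,1],-np.ones(len(n))]
    return -E[:3,:3].T@E[:3,3], d@E[:3,:3]
def onz(f,px,z):
    c,d=ray(f,px); return c+d*((z-c[2])/d[:,2])[:,None]
def depthpts(f,mask):
    v,u=np.nonzero(mask&(f["range_z"]>0)); c,d=ray(f,np.c_[u,v]); return c+d*f["range_z"][v,u][:,None],u,v
E
python3 - <<'E'
from h import *
for n in("scene","side"):
    f=arm.grab_frame(n); im=f["img"]; hsv=cv2.cvtColor(im,cv2.COLOR_RGB2HSV)
    cv2.imwrite(f"pics/{n}_crop.png",cv2.resize(im[130:320,170:400] if n=="scene" else im[180:330,190:380],None,fx=3.4,fy=3.1,interpolation=cv2.INTER_CUBIC)[:,:,::-1])
    m=(hsv[...,0]>5)&(hsv[...,0]<20)&(hsv[...,1]>150)&(hsv[...,2]>120)
    k,l,s,c=cv2.connectedComponentsWithStats(m.astype(np.uint8))
    for i in range(1,k):
        if s[i,4]<15: continue
        P,u,v=depthpts(f,l==i)
        if len(P)==0 or P[:,0].mean()<.2: continue
        print(n,s[i],c[i].round(1)); print(np.percentile(P,[2,50,98],axis=0).round(3).tolist())
E
```

```text
scene [264 191  15  24 153] [270.1 205.1]
[[0.527, 0.02, 0.007], [0.608, 0.036, 0.076], [0.762, 0.07, 0.167]]
scene [243 272   6   9  37] [245.5 275.9]
[[0.35, 0.02, 0.017], [0.352, 0.027, 0.035], [0.353, 0.036, 0.051]]
side [231 217  23  20 176] [239.1 223.8]
[[0.63, 0.024, 0.088], [0.65, 0.052, 0.092], [0.668, 0.08, 0.095]]
```

View pics/scene_crop.png

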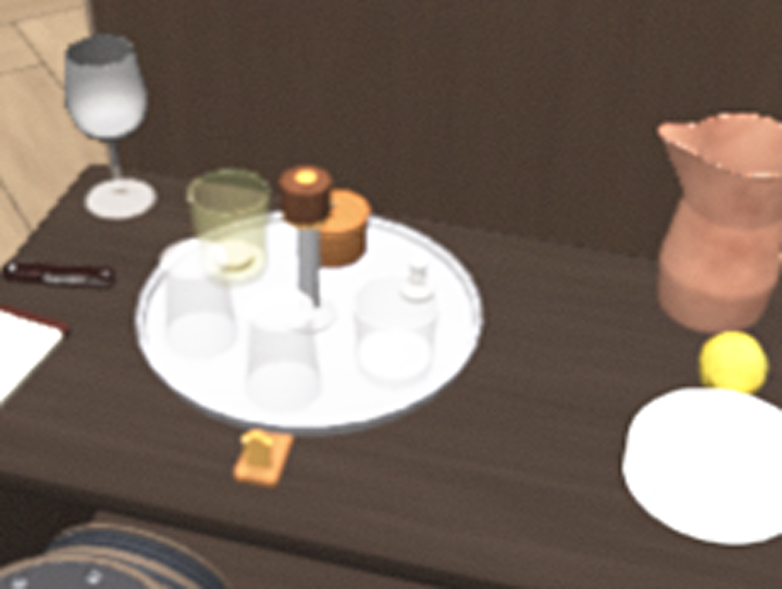

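View pics/side_crop.png

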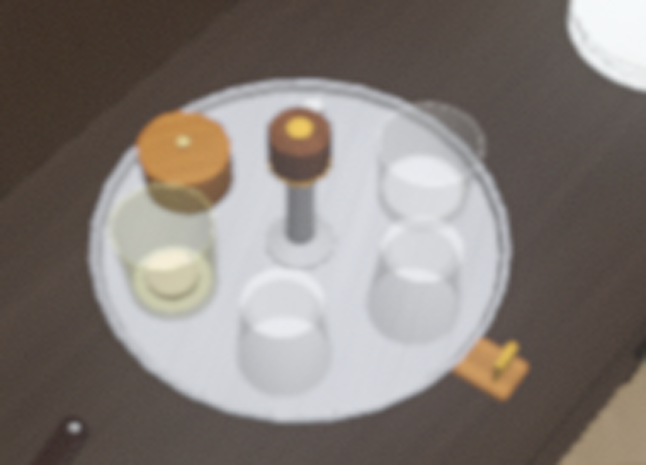

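```bash
cat > meas.py <<'E'
from h import *
fs={n:arm.grab_frame(n) for n in("scene","side")}
def lstri(obs):
    A=np.zeros((3,3));b=np.zeros(3)
    for f,p in obs:
        c,d=ray(fs[f],[p]); d=d[0]/np.linalg.norm(d[0]); M=np.eye(3)-np.outer(d,d); A+=M;b+=M@c
    return np.linalg.solve(A,b)
E
python3 - <<'E'
from meas import *
kd={"scene":(260,187.1),"side":(278.2,221.3)}; pk={"scene":(245.9,270),"side":(341.5,291.3)}
print("knob",lstri(kd.items())); print("peak",lstri(pk.items()))
for n in kd: print(n,onz(fs[n],[kd[n]],.207),onz(fs[n],[pk[n]],.059))
# yellow centroids
for n in kd:
    f=fs[n];h=cv2.cvtColor(f["img"],cv2.COLOR_RGB2HSV)
    y=(h[...,0]>18)&(h[...,0]<30)&(h[...,1]>110)&(h[...,2]>130)
    k,l,s,c=cv2.connectedComponentsWithStats(y.astype(np.uint8))
    print(n,[(s[i].tolist(),c[i].round(1).tolist()) for i in range(1,k) if s[i,4]>4])
    # tray lip ellipse
    g=cv2.cvtColor(f["img"],cv2.COLOR_RGB2GRAY)
    P,u,v=depthpts(f,np.ones(g.shape,bool)); r=np.hypot(P[:,0]-.53,P[:,1]-.07)
    sel=(P[:,2]>.028)&(P[:,2]<.06)&(r<.22)&(r>.1)
    Q=P[sel]; 
    # lip circle fit from outermost per angle
    c0=np.array([.53,.07])
    for it in range(10):
        a=np.arctan2(*(Q[:,:2]-c0).T[::-1]); rr=np.linalg.norm(Q[:,:2]-c0,axis=1)
        b=((a+np.pi)/(2*np.pi)*72).astype(int)
        O=np.array([Q[b==i][np.argmax(np.where(rr[b==i]<.175,rr[b==i],0)),:2] for i in range(72) if (b==i).sum()>3])
        S=np.linalg.lstsq(np.c_[2*O,np.ones(len(O))],(O**2).sum(1),rcond=None)[0]; c0=S[:2]
    print(n,"tray",c0,np.sqrt(S[2]+c0@c0),len(O))
# cellar lid
f=fs["side"];h=cv2.cvtColor(f["img"],cv2.COLOR_RGB2HSV)
P,u,v=depthpts(f,(h[...,1]>120)&(h[...,0]<22))
s=(P[:,2]>.085)&(P[:,2]<.11)&(abs(P[:,0]-.65)<.06)&(abs(P[:,1]-.05)<.06)
print("lid",s.sum(),P[s].min(0),P[s].max(0),np.median(P[s],0)); (cc,r)=cv2.minEnclosingCircle(P[s][:,:2].astype(np.float32)); print(cc,r)
print("lid dot",onz(f,[(243.8,225.8)],.099))
E
```

```text
knob [0.53109035 0.04011521 0.20904429]
peak [0.35134948 0.02402713 0.06225485]
scene [[0.53392081 0.04091527 0.207     ]] [[0.35305523 0.02556693 0.059     ]]
side [[0.53175008 0.03928845 0.207     ]] [[0.35249744 0.02191773 0.059     ]]
scene [([257, 185, 6, 4, 12], [259.5, 186.7]), ([376, 237, 20, 20, 155], [384.3, 247.7]), ([241, 269, 9, 5, 23], [245.6, 270.8])]
scene tray [0.52891648 0.04118712] 0.15332922107335675 56
side [([335, 153, 26, 21, 384], [348.2, 162.8]), ([274, 218, 8, 7, 39], [277.7, 220.9]), ([335, 290, 7, 10, 36], [338.2, 294.8])]
side tray [0.5334175  0.04429442] 0.15143082182139134 68
lid 475 [0.60104474 0.02096319 0.08546821] [0.67117332 0.08495272 0.09548083] [0.63275183 0.05363692 0.09141262]
(0.636002779006958, 0.050288014113903046) 0.03528834506869316
lid dot [[0.63330673 0.0510009  0.099     ]]
```

The axis is at about (0.532, 0.040) and the pointer direction at about 185.2°. The cellar is at about 5.8°, so it needs close to half a turn. Next, the shift in tool axes.

```bash
cat > rel.py <<'E'
import sys,numpy as np
from station import arm
from scipy.spatial.transform import Rotation as R
s=arm.get_state(); r=R.from_euler("xyz",s["ee_rot"])
t=np.array([float(x) for x in sys.argv[1:4]])
print((r.inv().apply(t-s["eef_pos"])/0.3).round(3), s["eef_pos"].round(4), s["ee_rot"].round(3),s["q"].round(3),s["t"])
E
python3 rel.py .532 .040 .33; python3 -m inch '0 0 0 -0.15 0 0 0;0 0 0 -0.3 0 0 0;0 0 0 -0.43 0 0 0;0 0 0 -0.43 0 0 0'; python3 rel.py .532 .040 .33; python3 rel.py .358 .345 .33
```

```text
[ 1.669  1.637 -0.429] [0.1844 0.6492 0.2012] [ 3.141 -0.    -0.277] [ 1.582  0.359  0.012 -0.    -1.224 -0.288] 0.35
t: 0.75
eef_pos: [0.1854, 0.6514, 0.3377]
ee_rot: [-3.131, 0.001, -0.277]
force: [-1.0, 0.4, 0.2]
width: 0.0875
[1.668 1.645 0.007] [0.1854 0.6514 0.3377] [-3.131e+00  1.000e-03 -2.770e-01] [ 1.582  0.308  0.24   0.002 -1.492 -0.288] 0.75
[0.832 0.825 0.016] [0.1854 0.6514 0.3377] [-3.131e+00  1.000e-03 -2.770e-01] [ 1.582  0.308  0.24   0.002 -1.492 -0.288] 0.75
```

```bash
python3 -m inch '0 0.06 0.06 0 0 0 0;0 0.16 0.16 0 0 0 0;0 0.27 0.27 0 0 0 0;0 0.38 0.38 0 0 0 0;0 0.49 0.49 0 0 0 0;0 0.6 0.6 0 0 0 0;0 0.71 0.71 0 0 0 0;0 0.83 0.825 0 0 0 0;0 0.83 0.825 0 0 0 0'; python3 rel.py .532 .040 .33
```

```text
t: 1.65
eef_pos: [0.3581, 0.339, 0.3314]
ee_rot: [-3.14, -0.001, -0.281]
force: [-0.1, 0.9, 0.2]
width: 0.0877
[0.833 0.797 0.004] [0.3581 0.339  0.3314] [-3.14e+00 -1.00e-03 -2.81e-01] [ 1.158e+00 -9.000e-03 -1.510e-01  1.000e-03 -1.427e+00  1.320e-01] 1.65
```

```bash
python3 -m inch '0 0.06 0.06 0 0 0 0;0 0.16 0.16 0 0 0 0;0 0.27 0.27 0 0 0 0;0 0.38 0.38 0 0 0 0;0 0.49 0.49 0 0 0 0;0 0.6 0.6 0 0 0 0;0 0.71 0.71 0 0 0 0;0 0.79 0.78 0 0 0 0;0 0.84 0.81 0 0 0 0;0 0.84 0.81 0 0 0 0;0 0.84 0.81 0 0 0 0;0 0.84 0.81 0 0 0 0'; python3 rel.py .532 .040 .33
```

```text
t: 2.85
eef_pos: [0.532, 0.0412, 0.3304]
ee_rot: [-3.141, 0.0, -0.276]
force: [0.4, -0.7, -0.2]
width: 0.0875
[0.001 0.004 0.001] [0.532  0.0412 0.3304] [-3.141  0.    -0.276] [ 0.445  0.065 -0.077 -0.    -1.429  0.85 ] 2.85
```

```bash
python3 - <<'E'
from h import *
for n in("wrist","scene"):
    f=arm.grab_frame(n); cv2.imwrite(f"pics/{n}1.png",f["img"][:,:,::-1])
s=arm.get_state();print(s["eef_pos"],s["ee_rot"])
E
```

```text
[0.53200693 0.04133171 0.33059926] [-3.14122756e+00 -3.13684971e-04 -2.75466040e-01]
```

View pics/wrist1.png

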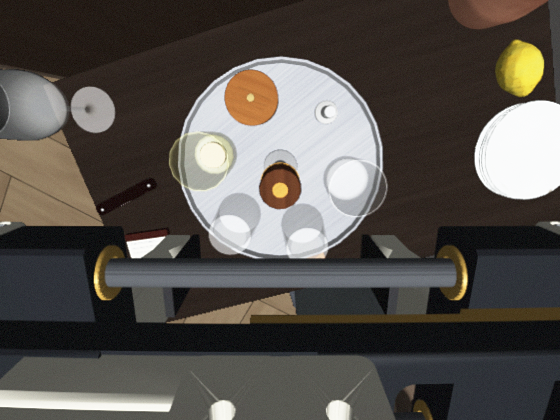

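View pics/scene1.png

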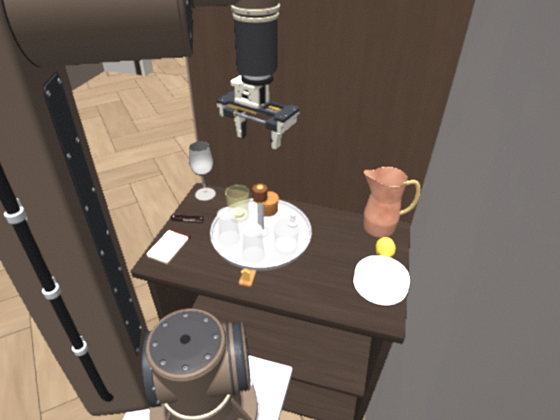

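The wrist view shows the knob's dot at (280,189), the cellar's lid dot at (250,97), and the space around the knob is free.

```bash
cat >> h.py <<'E'
from scipy.spatial.transform import Rotation as Ro
def wrist():
    s=arm.get_state(); f=arm.grab_frame("wrist"); T=np.eye(4);T[:3,:3]=Ro.from_euler("xyz",s["ee_rot"]).as_matrix();T[:3,3]=s["eef_pos"]
    f["extrinsics"]=np.linalg.inv(T@np.array(f["tool_from_camera"])); return f
E
python3 - <<'E'
from h import *
f=wrist(); k=onz(f,[(280,189.5)],.207)[0]; c=onz(f,[(250,97.5)],.100)[0]
print(k,c,np.degrees(np.arctan2(*(c-k)[:2][::-1])),np.linalg.norm((c-k)[:2]))
E
python3 rel.py .532 .040 .168
```

```text
[0.53374077 0.03994165 0.207     ] [0.63622222 0.05038592 0.1       ] 5.819138866305442 0.1030122847919523
[0.001 0.005 0.542] [0.5321 0.0413 0.3306] [-3.141 -0.    -0.275] [ 0.445  0.065 -0.077 -0.    -1.429  0.85 ] 3.0
```

```bash
python3 -m inch '0 0.002 0.004 0.08 0 0 0;0 0.002 0.004 0.18 0 0 0;0 0.002 0.004 0.28 0 0 0;0 0.002 0.004 0.37 0 0 0;0 0.002 0.004 0.45 0 0 0;0 0.002 0.004 0.51 0 0 0;0 0.002 0.004 0.535 0 0 0;0 0.002 0.004 0.535 0 0 0;0 0.002 0.004 0.535 0 0 0'; python3 rel.py .533 .040 .168
```

```text
t: 3.9
eef_pos: [0.5332, 0.0396, 0.1709]
ee_rot: [-3.141, -0.001, -0.276]
force: [0.4, 0.3, 0.7]
width: 0.0879
[-0.001 -0.001  0.01 ] [0.5332 0.0396 0.1709] [-3.141e+00 -1.000e-03 -2.760e-01] [ 0.441  0.15  -0.343  0.    -1.076  0.853] 3.9
```

```bash
python3 -m inch '0.3 0 0 0 0 0 0;0.4 0 0 0 0 0 0;0.5 0 0 0 0 0 0;0.6 0 0 0 0 0 0;0.6 0 0 0 0 0 0;0.6 0 0 0 0 0 0;0.7 0 0 0 0 0 0;0.7 0 0 0 0 0 0;0.7 0 0 0 0 0 0' 25; python3 rel.py .533 .040 .168
```

```text
t: 4.8
eef_pos: [0.5334, 0.0413, 0.1699]
ee_rot: [-3.138, -0.001, -0.277]
force: [-0.0, 9.0, -0.8]
width: 0.0434
[-0.     0.005  0.006] [0.5334 0.0413 0.1699] [-3.138e+00 -1.000e-03 -2.770e-01] [ 0.442  0.151 -0.343 -0.002 -1.073  0.853] 4.8
```

```bash
python3 -m inch '0.7 0 -0.006 0 0 0 0;0.7 0 -0.006 0 0 0 0.01;0.7 0 -0.006 0 0 0 0.03;0.7 0 -0.006 0 0 0 0.06;0.7 0 -0.006 0 0 0 0.1;0.7 0 -0.006 0 0 0 0.15;0.7 0 -0.006 0 0 0 0.2;0.7 0 -0.006 0 0 0 0.25;0.7 0 -0.006 0 0 0 0.29;0.7 0 -0.006 0 0 0 0.32;0.7 0 -0.006 0 0 0 0.33;0.7 0 -0.006 0 0 0 0.33'; python3 - <<'E'
from h import *
s=arm.get_state();print(s["q"],s["force"],s["moment"])
for n in("side","scene"):
    f=arm.grab_frame(n); cv2.imwrite(f"pics/{n}2.png",f["img"][:,:,::-1])
E
```

```text
t: 6.0
eef_pos: [0.5335, 0.0417, 0.1699]
ee_rot: [-3.14, -0.0, -0.624]
force: [0.5, 5.2, -1.0]
width: 0.0432
[ 4.43949641e-01  1.52236725e-01 -3.42626091e-01 -8.92603649e-04
 -1.07448729e+00  5.03306164e-01] [ 0.51118618  5.16297114 -0.97202507] [ 1.97222126 -0.47087889 -0.0405252 ]
```

View pics/side2.png

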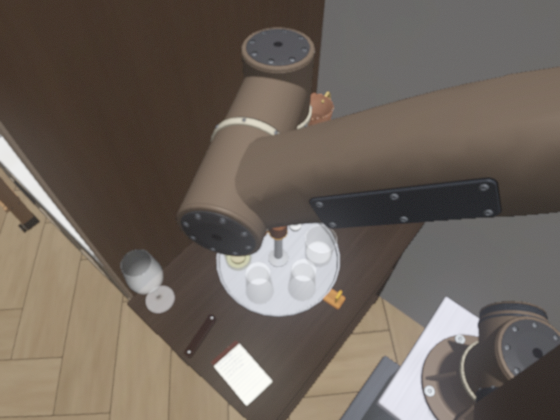

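View pics/scene2.png

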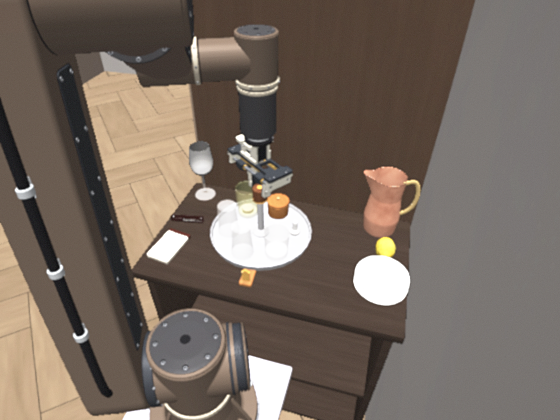

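The tray follows the grip: in the scene view the cellar has moved to (278,205). I'll keep turning.

```bash
python3 -m inch '0.7 -0.002 -0.003 0 0 0 0.01;0.7 -0.002 -0.003 0 0 0 0.03;0.7 -0.002 -0.003 0 0 0 0.07;0.7 -0.002 -0.003 0 0 0 0.13;0.7 -0.002 -0.003 0 0 0 0.2;0.7 -0.002 -0.003 0 0 0 0.27;0.7 -0.002 -0.003 0 0 0 0.34;0.7 -0.002 -0.003 0 0 0 0.41;0.7 -0.002 -0.003 0 0 0 0.48;0.7 -0.002 -0.003 0 0 0 0.54;0.7 -0.002 -0.003 0 0 0 0.58;0.7 -0.002 -0.003 0 0 0 0.6'
python3 -m inch '0.7 0 0 0 0 0 0.01;0.7 0 0 0 0 0 0.03;0.7 0 0 0 0 0 0.07;0.7 0 0 0 0 0 0.13;0.7 0 0 0 0 0 0.2;0.7 0 0 0 0 0 0.27;0.7 0 0 0 0 0 0.34;0.7 0 0 0 0 0 0.41;0.7 0 0 0 0 0 0.48;0.7 0 0 0 0 0 0.54;0.7 0 0 0 0 0 0.58;0.7 0 0 0 0 0 0.6'
python3 -m inch '0.7 0 0 0 0 0 0.01;0.7 0 0 0 0 0 0.03;0.7 0 0 0 0 0 0.07;0.7 0 0 0 0 0 0.13;0.7 0 0 0 0 0 0.2;0.7 0 0 0 0 0 0.27;0.7 0 0 0 0 0 0.34;0.7 0 0 0 0 0 0.41;0.7 0 0 0 0 0 0.48;0.7 0 0 0 0 0 0.54;0.7 0 0 0 0 0 0.58;0.7 0 0 0 0 0 0.6'
python3 - <<'E'
from h import *
s=arm.get_state();print(s["q"],s["force"],s["moment"])
for n in("wrist","scene"):
    f=arm.grab_frame(n); cv2.imwrite(f"pics/{n}3.png",f["img"][:,:,::-1])
E
```

```text
t: 7.3
eef_pos: [0.5341, 0.0421, 0.1699]
ee_rot: [-3.14, -0.0, -1.254]
force: [5.2, 1.4, -4.6]
width: 0.0435
t: 8.5
eef_pos: [0.5348, 0.0422, 0.1699]
ee_rot: [-3.139, 0.001, -1.882]
force: [7.7, -0.1, -7.1]
width: 0.0426
t: 9.7
eef_pos: [0.5354, 0.0418, 0.1699]
ee_rot: [-3.139, 0.003, -2.51]
force: [10.7, -3.0, -8.9]
width: 0.0432
[ 0.4445886   0.15360937 -0.34203248  0.00203182 -1.07206323 -1.38518193] [10.7342954  -3.01929467 -8.87317077] [-0.84907837 -4.46914214  0.14002141]
```

View pics/wrist3.png

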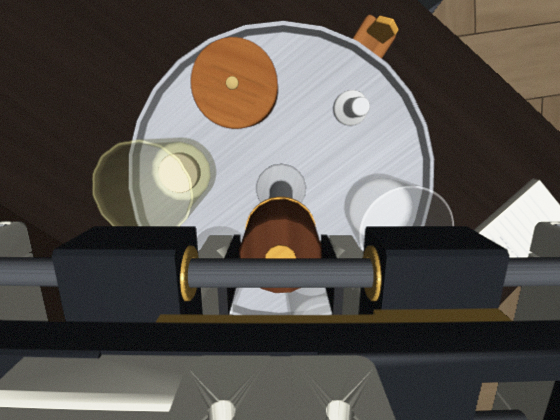

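View pics/scene3.png

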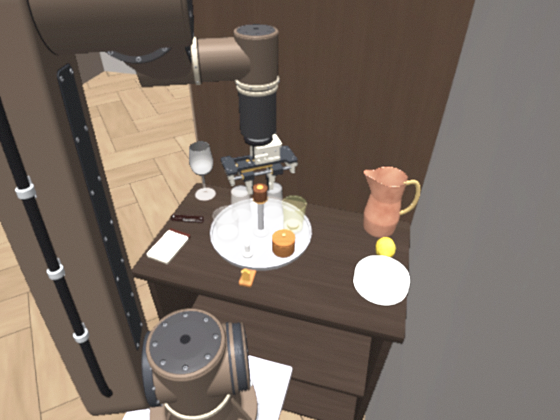

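The wrist view shows the cellar's lid dot at (232,83) and the pointer at about (385,22). Everything on the tray is standing. Now to measure the angle left.

```bash
python3 - <<'E'
from h import *
f=wrist(); im=f["img"]; cv2.imwrite("pics/w3c.png",cv2.resize(im[0:140,160:440],None,fx=2.8,fy=2.8,interpolation=cv2.INTER_CUBIC)[:,:,::-1])
s=arm.get_state(); A=s["eef_pos"][:2]; print(A)
c=onz(f,[(232,83)],.1)[0][:2]; p=onz(f,[(383,18)],.059)[0][:2]
col=onz(f,[(280,187)],.035)[0][:2]; print(c,p,col)
for ax in (A,col):
  g=lambda v:np.degrees(np.arctan2(*(v-ax)[::-1]))%360
  print(g(c),g(p),g(np.array([.352,.024])),np.linalg.norm(c-ax),np.linalg.norm(p-ax))
E
```

```text
[0.53533012 0.04177331]
[ 0.47842801 -0.04636837] [0.35873768 0.02014488] [0.533384  0.0390773]
237.15470249436476 186.98261263741753 185.53735098125892 0.104913325521515 0.1779119927511826
237.252139256765 186.18695221527955 184.75171139201916 0.10159293244052153 0.17566949775449126
```

View pics/w3c.png

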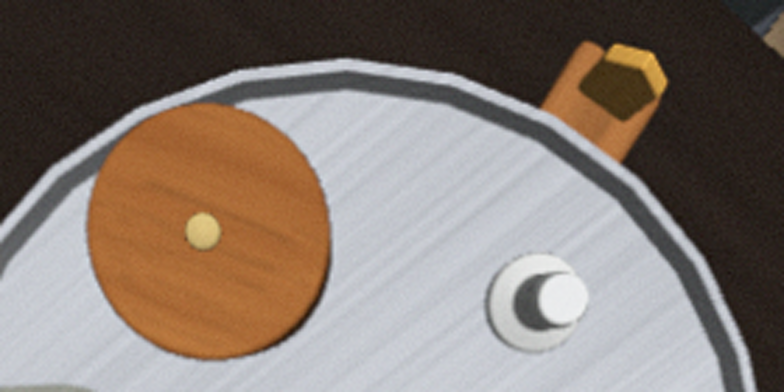

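```bash
python3 -m inch '0.7 -0.004 -0.003 0 0 0 0.01;0.7 -0.004 -0.003 0 0 0 0.03;0.7 -0.004 -0.003 0 0 0 0.07;0.7 -0.004 -0.003 0 0 0 0.13;0.7 -0.004 -0.003 0 0 0 0.2;0.7 -0.004 -0.003 0 0 0 0.27;0.7 -0.004 -0.003 0 0 0 0.34;0.7 -0.004 -0.003 0 0 0 0.4;0.7 -0.004 -0.003 0 0 0 0.45;0.7 -0.004 -0.003 0 0 0 0.48;0.7 -0.004 -0.003 0 0 0 0.5;0.7 -0.004 -0.003 0 0 0 0.5'
python3 -m inch '0.7 0 0 0 0 0 0.01;0.7 0 0 0 0 0 0.03;0.7 0 0 0 0 0 0.07;0.7 0 0 0 0 0 0.12;0.7 0 0 0 0 0 0.17;0.7 0 0 0 0 0 0.22;0.7 0 0 0 0 0 0.27;0.7 0 0 0 0 0 0.31;0.7 0 0 0 0 0 0.34;0.7 0 0 0 0 0 0.35;0.7 0 0 0 0 0 0.35;0.7 0 0 0 0 0 0.35'
python3 - <<'E'
from h import *
f=wrist(); im=f["img"]; cv2.imwrite("pics/w4.png",im[:,:,::-1])
cv2.imwrite("pics/w4c.png",cv2.resize(im[0:140,160:440],None,fx=2.8,fy=2.8,interpolation=cv2.INTER_CUBIC)[:,:,::-1])
f=arm.grab_frame("scene"); cv2.imwrite("pics/s4.png",f["img"][:,:,::-1])
print(arm.get_state())
E
```

```text
t: 11.05
eef_pos: [0.5355, 0.0412, 0.1699]
ee_rot: [-3.14, 0.001, -3.034]
force: [7.6, -4.4, -5.2]
width: 0.0434
t: 12.25
eef_pos: [0.5355, 0.0408, 0.1699]
ee_rot: [-3.14, 0.002, 2.884]
force: [9.2, -5.6, -5.4]
width: 0.0431
{'t': 12.35, 'q': array([ 0.44296704,  0.15535403, -0.34002308,  0.00238379, -1.07504383,
       -2.27262087]), 'qd': array([-6.22343484e-04, -1.48682293e-03, -1.88351589e-05,  1.06283273e-03,
       -1.36172428e-03, -1.63953621e-03]), 'joint_efforts': array([  3.35085757, -43.16884875,  26.68622553,   4.08562303,
        -1.98114529,   0.05442136]), 'eef_pos': array([0.53551104, 0.04082734, 0.16993848]), 'ee_rot': array([-3.14023265e+00,  1.63975861e-03,  2.88386982e+00]), 'force': array([ 8.31967318, -5.62401896, -5.99632129]), 'moment': array([-2.16638564, -3.2600781 , -0.06749216]), 'width': 0.043158532478518516}
```

View pics/w4c.png

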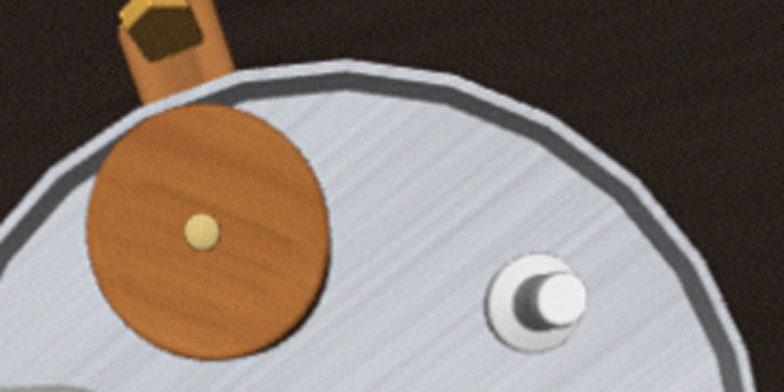

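View pics/s4.png

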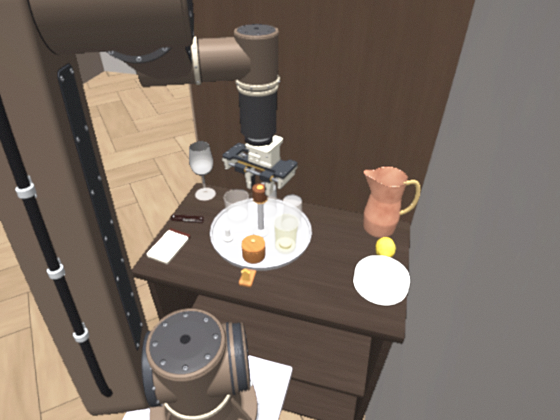

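The cellar is nearly lined up: lid dot at (232,82.5), pointer at about (216,8) in the wrist view. I'll enlarge the pointer in two views for a finer check.

```bash
python3 - <<'E'
from h import *
a=cv2.imread("pics/w4.png")[0:50,190:260]; b=cv2.imread("pics/s4.png")[225:290,225:290]
cv2.imwrite("pics/w4z.png",np.hstack([cv2.resize(a,(560,400),interpolation=cv2.INTER_CUBIC)])); cv2.imwrite("pics/s4z.png",cv2.resize(b,(585,585),interpolation=cv2.INTER_CUBIC))
E
```

```text
(no output)
```

View pics/w4z.png

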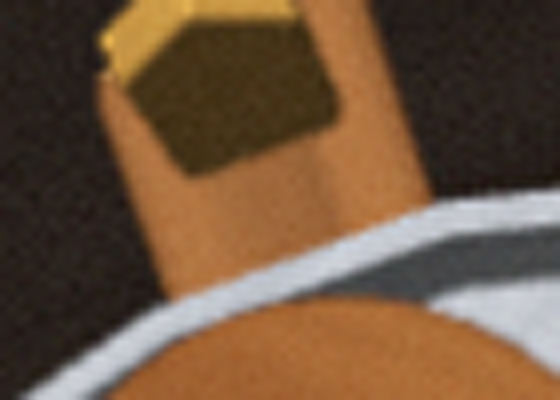

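View pics/s4z.png

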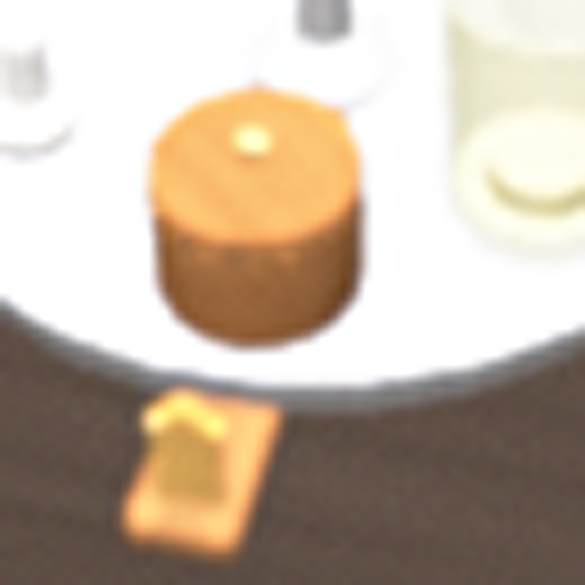

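```bash
python3 - <<'E'
from h import *
f=wrist(); c=onz(f,[(232.1,82.5)],.1)[0][:2]; p=onz(f,[(214.4,2.5)],.059)[0][:2]; bm=onz(f,[(223.2,18.5)],.02)[0][:2]; col=onz(f,[(280,187)],.035)[0][:2]
s=arm.grab_frame("scene"); cs=onz(s,[(253,240.4)],.1)[0][:2]; ps=onz(s,[(245.3,269.5)],.059)[0][:2]
ks=onz(s,[(259.6,186.8)],.207)[0][:2]
print(c,p,bm,col,cs,ps,ks)
def off(ax,p,c):
    d=(p-ax)/np.linalg.norm(p-ax); w=c-ax; return (d[0]*w[1]-d[1]*w[0])*1000, np.degrees(np.arctan2(d[0]*w[1]-d[1]*w[0],d@w)), np.linalg.norm(w), np.linalg.norm(p-ax)
A=f["extrinsics"] ; A=arm.get_state()["eef_pos"][:2]
for n,a in(("tcp",A),("col",col),("knob0",np.array([.533,.040]))): print(n,off(a,p,c),off(a,bm,c),off(a,ps,cs))
print("scene", off(ks,ps,cs))
E
```

```text
[0.43137461 0.02904048] [0.36007031 0.02845269] [0.36120359 0.02861894] [0.5326342  0.04002466] [0.42792755 0.02920977] [0.35427464 0.02773048] [0.53492925 0.04243056]
tcp (np.float64(4.41962071108289), np.float64(2.4174167982576797), np.float64(0.10478158326726175), np.float64(0.17585795993419628)) (np.float64(4.47131872777083), np.float64(2.4457113471107075), np.float64(0.10478158326726175), np.float64(0.1747158210636125)) (np.float64(3.822166612476326), np.float64(2.0245957653663185), np.float64(0.1081892985143259), np.float64(0.1816903039817303))
col (np.float64(4.184407565659549), np.float64(2.3545203651609534), np.float64(0.10185360405231851), np.float64(0.1729514577980896)) (np.float64(4.237748707643055), np.float64(2.3845520741113315), np.float64(0.10185360405231851), np.float64(0.17180961258567626)) (np.float64(3.589025515381303), np.float64(1.9539109360794489), np.float64(0.10526369134987204), np.float64(0.1787827731110642))
knob0 (np.float64(4.164250925288408), np.float64(2.334891304856027), np.float64(0.10221463137186831), np.float64(0.17331479495980995)) (np.float64(4.217860709605384), np.float64(2.3649672308133773), np.float64(0.10221463137186831), np.float64(0.1721729754126539)) (np.float64(3.568590749119172), np.float64(1.9361328163644398), np.float64(0.10562504031250625), np.float64(0.17914601824749957))
scene (np.float64(4.499062194598735), np.float64(2.3916085370536013), np.float64(0.10781536486111074), np.float64(0.18125170352803885))
```

All the estimates agree: about 4 mm (2.3°) left, in the same direction.

```bash
python3 -m inch '0.7 0 0 0 0 0 0.01;0.7 0 0 0 0 0 0.02;0.7 0 0 0 0 0 0.03;0.7 0 0 0 0 0 0.04;0.7 0 0 0 0 0 0.04;0.7 0 0 0 0 0 0.04;0.7 0 0 0 0 0 0.04;0.7 0 0 0 0 0 0.04;0.7 0 0 0 0 0 0.04;0.7 0 0 0 0 0 0.04;0.7 0 0 0 0 0 0.04;0.7 0 0 0 0 0 0.04'
python3 - <<'E'
from h import *
f=wrist(); cv2.imwrite("pics/w5.png",f["img"][:,:,::-1])
s=arm.grab_frame("scene"); cv2.imwrite("pics/s5.png",s["img"][:,:,::-1]);cv2.imwrite("pics/s5z.png",cv2.resize(s["img"][225:290,225:290],(585,585),interpolation=cv2.INTER_CUBIC)[:,:,::-1])
cv2.imwrite("pics/w5z.png",cv2.resize(f["img"][0:100,180:300],(720,600),interpolation=cv2.INTER_CUBIC)[:,:,::-1])
E
```

```text
t: 13.65
eef_pos: [0.5355, 0.0408, 0.1699]
ee_rot: [-3.14, 0.002, 2.842]
force: [8.4, -6.1, -6.1]
width: 0.043
```

View pics/w5z.png

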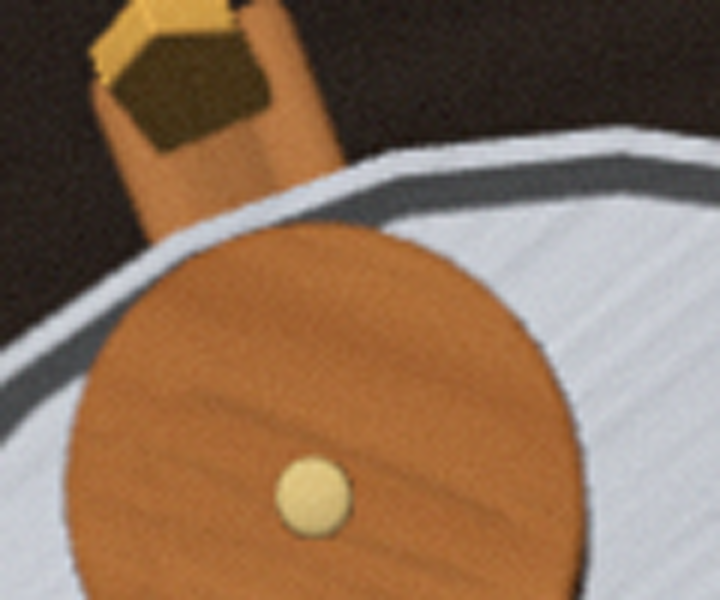

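View pics/s5.png

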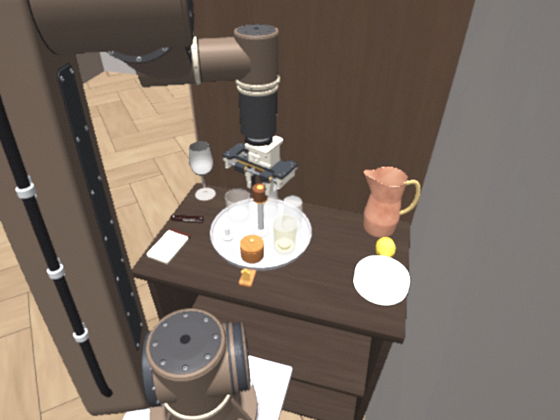

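View pics/s5z.png

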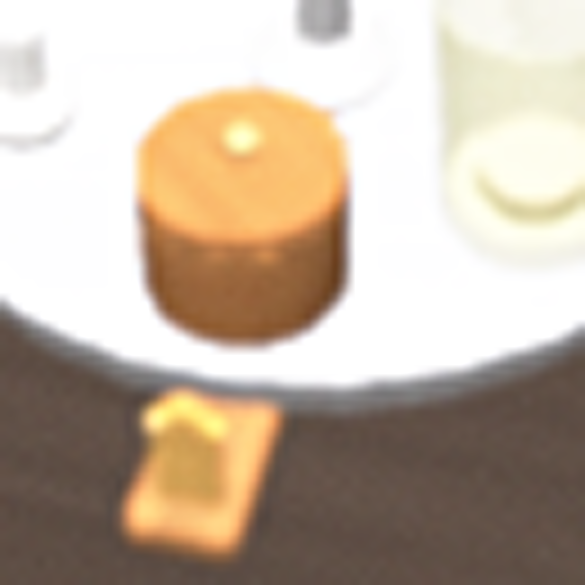

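```bash
python3 - <<'E'
from h import *
f=wrist(); c=onz(f,[(232.2,82.8)],.1)[0][:2]; p=onz(f,[(206.2,5.3)],.059)[0][:2]
s=arm.grab_frame("scene"); cs=onz(s,[(251.8,240.3)],.1)[0][:2]; ps=onz(s,[(245.3,269.5)],.059)[0][:2]
st=arm.get_state()
def off(ax,p,c):
    d=(p-ax)/np.linalg.norm(p-ax); w=c-ax; return (d[0]*w[1]-d[1]*w[0])*1000
for a in (st["eef_pos"][:2],np.array([.533,.040])): print(off(a,p,c),off(a,ps,cs))
print(st["qd"].round(4),st["width"],st["force"])
arm.job_done()
E
```

```text
0.09153944010393839 0.4461123906393354
-0.1599519776675157 0.1987984785164834
[ 0.0016 -0.0003  0.0002 -0.0004  0.0006  0.0001] 0.04310544915074743 [ 9.83009635 -5.81530483 -5.38103483]
the job is handed in; nothing more can be done
```

I gripped the knob at 25 N and turned the tray slowly through about half a turn in a single grip. I then corrected the last 2.4° from the pictures and handed the job in at about 14 s, still holding the knob.

- **Alignment:** the last measurements from the wrist and scene cameras put the cellar within about 0.5 mm of the line from the axis to the pointer, on the pointer's side.
- **Grip and stillness:** the arm was at rest with the fingers 43 mm apart on the 44 mm knob. A sideways force of about 11 N and a vertical force of about 5 N remained on the tool. They come from a slight offset between the grip and the turning axis.
- **Other things:** the cellar, stopper, candle holder and bystanders looked upright and in place by eye in the last pictures. The clear glasses behind the gripper were only partly visible, so I could not fully check those. I did not measure positions of anything but the cellar.

No check failed. The camera estimates of the axis differed by 2 to 3 mm, which is about the calibration error and changes the alignment by less than 1 mm.

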